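Refill the red bin and book out the empty tray

ROBOT

A 7-joint arm with a two-finger parallel gripper is mounted at the origin on the work surface. World frame = base frame: x ahead of the robot, y to its left, z up, the work surface at z = 0. Lengths are in m, angles in degrees, forces in N, time in s.
With the tool pointing down it reaches from about 0.425 to 0.875 m from the base axis. Payload 4.7 kg.
Tool frame: the origin (TCP) lies at the very end of the fingers, on their centre line; the grasp point (between the pads) lies 19 mm behind it; z points along the fingers, y is the line along which they close (so a half turn about z gives the same grasp; the last joint's range is limited). The gripper opens to 87 mm and grips with 3 to 60 N. Pads are 19 mm wide; open, the fingers measure 117 mm over their backs; the gripper's body (75 mm by 190 mm) begins 51 mm behind the grasp point.
Start: joints at [68.245, 18.392, -4.016, 83.108, 1.295, 78.541, -3.26], TCP at [0.249, -0.6, 0.223] pointing down, gripper open.
Joint ranges: [-163.93, 163.93], [-17.29, 119.83], [-79.2, 71.16], [3.27, 140.29], [-89.18, 269.18], [5.43, 117.66], [-154.24, 154.24]. Speed limits (degrees/s): [147.25, 147.25, 180, 180, 180, 180, 180].

INTERFACE

Orientations are given as [roll, pitch, yaw] about the fixed x, y, z axes, in that order (R = Rz(yaw) Ry(pitch) Rx(roll)).
In Python, from cell import get_obs, read_camera, sign_off, silhouettes gives the robot as it stands.
- The arm moves only by the tool play_rows, never from a script. Its argument "steps" is a list that holds one entry, the list of rows, each a list of 7 numbers: the shift along the tool's x, y, z in m, then the turn, a rotation vector about the tool's x, y, z in rad, then the finger opening in m, from 0 to 0.087. A call has 1 to 12 rows; each row shifts and turns the commanded pose from where the row before left it, along the tool's axes as they then stand; what a row does not reach is not made up. A row lasts 1/10 s, in which the tool goes at most 50 mm and 8.59 degrees, less where a joint would pass 70% of its speed; a pose out of reach is approached as far as the arm can. A call is refused whole if a number of a shift passes 0.05 or a number of a turn 0.15, either way. A call with a gripper value outside its range is refused whole. The fingers move at their own pace and stop on an object; "force" is the grip in N (left out, the last holds). Time passes only in rows, so rows that do not move let the fingers close. It gives the time, the measured TCP pose, the force, the opening and the grip force at its end, in the units of the state.
- get_obs(): the state, without advancing time (a new reading comes with each control period).
- read_camera(name): name is "side" or "top"; returns a dict with "frame" (400x640x3 uint8, red, green, blue), "intrinsics" (3x3 intrinsics, pixels), "view" (4x4, takes a point from world to camera coordinates). Camera axes: x right, y up, looking along -z (the intrinsics and any distortion apply to the point x, -y, -z); pixel columns grow to the right and rows downward; lengths in m; the calibration is good to about 2 mm. A picture is of the moment at which its call begins. There is no depth.
- sign_off(): hands the job in; it is judged then, once.
Trained networks look in the newest picture that a camera, given by its name, has taken for a name from the list of things; names that differ only in an ending like _2 or _b are one class to them, and where a whole thing is asked for, a point or a joint stands for the part that bears it (a point fixed in the world has none). Each returns a list of dicts, best first, with "p" (0 to 1); they miss things now and then, are a little off and sometimes report something else, mostly with a low value. They report only what shows in the picture. A call takes as long as a camera call. They do not tell look-alikes from the thing itself.
- silhouettes(camera, name): "pixels" (400x640 bool, what is visible of it) and "extent" ([left, top, right, bottom] in pixels, round what is visible of it).
The state is a dict: "time_s": time; "qpos": joint angles; "joint_velocities": joint speeds; "effort": joint torques, N m; "tool_pos": TCP position; "tool_rot": TCP orientation; "force": force on the tool from outside, world axes, zero at the start; "wrist_torque": the same for the moment, N m; "grip_width": finger opening in m; "grasp_force": force on a finger pad.
Only numpy, scipy, OpenCV 4.12 (cv2) and the standard library are available. Lean on these libraries where they do the work, as an engineer would, in place of code of your own. Each camera call takes 0.05 s, during which the arm holds its last target. There are 200 camera calls.

TASK

Pick up the white tray, tip all six rollers out of it into the red bin, then carry the empty tray over the filter rack to the code scanner. Finish while still holding it there, level and still, its centre over the middle of the glass, its length along the glass's length, and its underside about 20 mm above the glass; it must not touch the scanner or the rack. Leave the filters, carton and can where they stand.

Things in the scene. Friction and masses are not known exactly. Their poses are not given: they have to be found in the camera images.
- tray: White scoop tray, 150 (its x) by 110 mm (y), loose, about 0.2 kg empty. Origin: centre of the underside (where the scan tag is); z up. Floor and walls 4 mm thick. Back wall (+x) 40 mm high, sides 28 to 40 mm; at -x the open mouth, its lip only 3 mm above the tray's floor. The mouth starts turned roughly towards the robot. A blue bridge handle spans the tray along y at mid-length.
- tray_grip (a point): Centre of the blue handle bar, 85 mm above the tray's underside; axes as the tray's. The bar is 14 mm thick along the tray's x, 20 mm high, 110 mm long along y, flat-sided: pinch it across its thickness, half-way along. An upright carries each end; 43 mm are free between the bar and the load below.
- red_bin: Red open stock bin, fixed to the table, 150 mm (x) by 160 mm (y), 80 mm high, walls 4 mm. Origin: centre of its underside. It and the green bin stand one behind the other, in either order.
- green_bin: Green open stock bin of the same size as the red one, fixed, to be left empty. Origin: centre of its underside.
- rack: Low dark steel rack, fixed, 300 mm (x) by 85 mm (y), 38 mm high, between the bins and the scanner, with three filter cartridges standing on it. Origin: centre of its underside. The cartridges' tops are 122 mm above the table.
- scanner: Flat black code scanner, fixed, 150 mm (x) by 120 mm (y), with a red glass window (110 by 80 mm, long side along x) in the middle of its top. The glass is 51 mm above the table. Origin: centre of its underside; z up.
- roller0_center (a point): Centre of a brass roller, 28 mm diameter and 34 mm long, 30 g, loose; it starts lying in the tray with its axis (y) across the tray, so that it rolls towards the mouth when the tray is tipped.
- roller1_center (a point): Centre of another such roller.
- roller2_center (a point): Centre of another such roller.
- roller3_center (a point): Centre of another such roller.
- roller4_center (a point): Centre of another such roller.
- roller5_center (a point): Centre of another such roller.
- filter0_center (a point): Centre of the blue filter cartridge, 64 mm diameter, 92 mm high, standing loose on the rack; a bystander.
- filter1_center (a point): Centre of the white filter cartridge, 64 mm diameter, 92 mm high, standing loose on the rack; a bystander.
- filter2_center (a point): Centre of the orange filter cartridge, 64 mm diameter, 92 mm high, standing loose on the rack; a bystander.
- carton_center (a point): Centre of a small carton, 70 by 100 by 60 mm high, loose; a bystander.
- can_center (a point): Centre of a red and yellow can, 60 mm diameter, 130 mm high, loose; a bystander.
There are look-alikes about, which are no part of the job. Leave any blue, purple or turquoise look-alike of the part that bears roller0_center alone.

How it is judged (in metres and radians):
On the way, in this order (a step that is already met when the one before it is completed fails the run):
1. the loaded tray is held over the red bin (height (world z) of tray above 0.05 m and horizontal distance between tray and red_bin below 0.17 m and contact force between tray and the fingers above 0.5 N), for 0.05 s.
2. all six rollers lie in the red bin (x of roller0_center in the frame of red_bin between -0.075 and 0.075 m and y of roller0_center in the frame of red_bin between -0.08 and 0.08 m and z of each of roller0_center, roller1_center, roller2_center, roller3_center, roller4_center, roller5_center in the frame of red_bin below 0.08 m and x of roller1_center in the frame of red_bin between -0.075 and 0.075 m and y of roller1_center in the frame of red_bin between -0.08 and 0.08 m and x of roller2_center in the frame of red_bin between -0.075 and 0.075 m and y of roller2_center in the frame of red_bin between -0.08 and 0.08 m and x of roller3_center in the frame of red_bin between -0.075 and 0.075 m and y of roller3_center in the frame of red_bin between -0.08 and 0.08 m and x of roller4_center in the frame of red_bin between -0.075 and 0.075 m and y of roller4_center in the frame of red_bin between -0.08 and 0.08 m and x of roller5_center in the frame of red_bin between -0.075 and 0.075 m and y of roller5_center in the frame of red_bin between -0.08 and 0.08 m), for 0.3 s.
3. the tray passes over the rack (x of tray in the frame of rack between -0.2 and 0.2 m and y of tray in the frame of rack between -0.05 and 0.05 m and height (world z) of tray above 0.1 m), for 0.05 s.
At the end, for the whole second after the job is handed in: All six rollers are in the red bin. The gripper holds the tray still, touching neither scanner, rack nor bins: underside 7 to 39 mm above the glass, centre within 15 mm of the scanner's, level within 0.1 rad, x axis along the scanner's (either way round) within 0.14 rad (all of step 2 and z of tray in the frame of scanner between 0.058 and 0.09 m and horizontal distance between tray and scanner below 0.015 m and angle between tray's own z axis and vertical below 0.1 rad and angle between the x axis of tray and the x axis of scanner, either way round below 0.14 rad and contact force between tray and the fingers above 1 N and contact force between tray and scanner below 0.1 N and contact force between tray and rack below 0.1 N and contact force between tray and red_bin below 0.1 N and contact force between tray and green_bin below 0.1 N and linear speed of tray below 0.02 m/s); the arm keeps its last pose, push and grip.
It fails at once if a bystander is moved by more than 30 mm (distance of any of filter0_center, filter1_center, filter2_center, carton_center, can_center from where it was at the start of the episode above 0.03 m).
It fails at once if the tray touches the scanner or the rack (contact force between tray and scanner above 0.5 N or contact force between tray and rack above 0.5 N).
It also fails if it takes over 64 s, if anything falls off the work surface, if the arm or the gripper's body presses on something with over 40 N, if the wrist force passes 120 N, or if a joint passes its speed limit or range.

## Working session

There is one attempt and no reset: what is moved stays moved. The work goes in short steps, Python scripts to look and compute and a tool call to move; the robot and the scene stay as the last step left them, time stands still between calls to the robot, and variables do not carry over. Pictures are saved under pics/ and viewed, at most 10 in all, crops included, and the job is handed in when it is done.

Besides the shell and the picture viewer there is one more tool, called by a JSON object that holds its "name" and its "arguments", one argument or row to a line. play_rows: Moves the arm, as the interface text tells. Its arguments: {"type":"object","properties":{"steps":{"type":"array","items":{"type":"array","items":{"type":"array","items":{"type":"number"}}}},"force":{"type":"number"}},"required":["steps"]}

```bash
mkdir -p pics; cat > h.py <<'E'
import numpy as np, cv2
from cell import get_obs, read_camera, sign_off, silhouettes
def ray(c,u,v):
    V=np.array(c['view']);K=np.array(c['intrinsics']);R=V[:3,:3];t=V[:3,3]
    p=np.linalg.inv(K)@np.array([u,v,1.]);d=R.T@np.array([p[0],-p[1],-p[2]]);return -R.T@t,d
def atz(c,u,v,z):
    o,d=ray(c,u,v);return o+d*(z-o[2])/d[2]
def proj(c,P):
    V=np.array(c['view']);K=np.array(c['intrinsics']);q=V[:3,:3]@np.array(P,float)+V[:3,3]
    q=K@np.array([q[0],-q[1],-q[2]]);return q[:2]/q[2]
def save(c,n): cv2.imwrite('pics/'+n,cv2.cvtColor(c['frame'],cv2.COLOR_RGB2BGR))
E
python3 - <<'E'
from h import *
print(get_obs())
for n in('top','side'):
    c=read_camera(n);save(c,n+'0.png');print(n,c.keys(),np.round(ray(c,320,200),3).tolist())
    for t in 'tray red_bin green_bin rack scanner roller0_center filter0_center carton_center can_center'.split():
        for s in silhouettes(n,t)[:7]:
            v,u=np.nonzero(s['pixels']);print(t,round(s['p'],2),s['extent'],round(u.mean()),round(v.mean()),np.round(atz(c,u.mean(),v.mean(),.05),3))
E
```

```text
{'time_s': 0.0, 'qpos': array([68.24496341, 18.4385306 , -4.01553908, 83.17478608,  1.29546907,
       78.54145231, -3.25968593]), 'joint_velocities': array([ 0.11256971,  0.09156797, -0.05890954, -0.12462591, -0.1030492 ,
        0.04877664,  0.05731013]), 'effort': array([-1.23070922e-04, -4.91283882e+01, -4.04255250e-01, -3.12524450e+01,
       -6.40663714e-02,  4.37274633e-02,  1.93941960e-04]), 'tool_pos': array([ 0.24913941, -0.59975422,  0.22146854]), 'tool_rot': array([-1.79890502e+02,  6.25832147e-03,  2.25652045e+01]), 'force': array([-0.5973375 ,  0.11861982, -0.36394523]), 'wrist_torque': array([ 0.00816721,  0.0164375 , -0.03384926]), 'grasp_force': 0.0, 'grip_width': 0.08704413857050544}
top dict_keys(['frame', 'intrinsics', 'view']) [[0.495, 0.027, 0.984], [0.036, -0.015, -0.999]]
red_bin 0.79 [260.9, 188.5, 340.1, 258.6] 299 223 [0.476 0.064 0.05 ]
green_bin 0.92 [253.2, 105.5, 330.1, 178.0] 294 143 [0.668 0.072 0.05 ]
green_bin 0.56 [175.1, 209.5, 182.8, 212.2] 178 209 [0.517 0.352 0.05 ]
rack 0.57 [353.0, 137.6, 394.9, 259.1] 368 199 [ 0.528 -0.102  0.05 ]
scanner 0
[... 1172 characters left out ...]
63  0.05 ]
roller0_center 0.93 [365.1, 320.1, 385.4, 344.8] 374 334 [0.367 0.358 0.05 ]
roller0_center 0.71 [292.9, 261.5, 309.4, 282.2] 300 271 [0.525 0.235 0.05 ]
roller0_center 0.58 [334.9, 273.9, 352.9, 294.4] 345 283 [0.434 0.25  0.05 ]
roller0_center 0.54 [309.8, 314.9, 326.0, 336.8] 320 325 [0.458 0.356 0.05 ]
roller0_center 0.16 [272.2, 148.1, 301.9, 189.4] 285 168 [ 0.666 -0.161  0.05 ]
filter0_center 0.92 [313.1, 153.3, 342.3, 192.9] 327 171 [ 0.55  -0.165  0.05 ]
carton_center 0.69 [174.5, 243.6, 225.3, 302.2] 200 273 [0.712 0.282 0.05 ]
can_center 0.81 [264.4, 126.1, 286.1, 172.3] 273 142 [ 0.75  -0.312  0.05 ]
can_center 0.24 [241.7, 278.4, 346.7, 376.1] 294 327 [0.5  0.37 0.05]
```

View pics/top0.png

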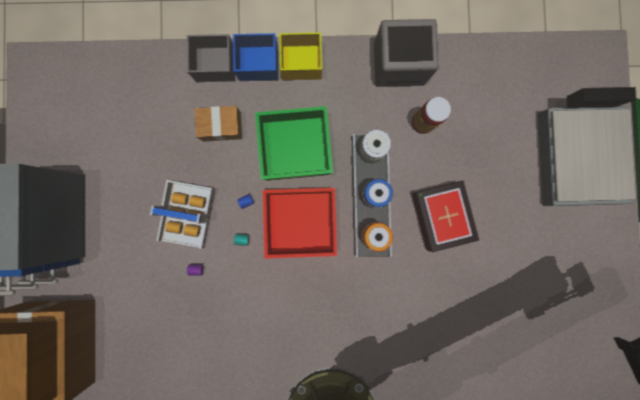

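View pics/side0.png

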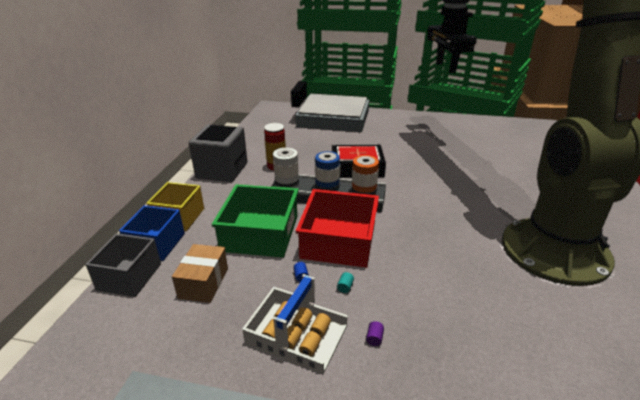

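The top view shows the white tray at (186,214) with its blue bar at (175,214). The red bin is at (300,222), the green bin at (294,143), the rack at (372,195) and the scanner at (446,216).

Things that could be confused:
- **Tray:** the white tray at (186,214) against the red and green bins, and the grey tray at (593,155).
- **Rollers:** the brass ones inside the tray, at about (179,198), (197,201), (174,227) and (192,230), are the right ones. The loose blue (246,201), turquoise (241,239) and purple (195,270) are look-alikes and stay put.
- **Bins:** red at (300,222) is the target. The others are green, the blue bin at (255,55) and the yellow bin at (300,53).

I choose the tray with the blue bridge and brass rollers, and will check it in one crop.

```bash
python3 - <<'E'
from h import *
T=read_camera('top');S=read_camera('side')
def mask(c,f,box):
    h=cv2.cvtColor(c['frame'],cv2.COLOR_RGB2HSV).astype(int);m=f(h[...,0],h[...,1],h[...,2]);z=np.zeros_like(m);l,t,r,b=box;z[t:b,l:r]=m[t:b,l:r];
    n,L,st,_=cv2.connectedComponentsWithStats(z.astype(np.uint8));return (L==1+st[1:,4].argmax()).astype(np.uint8)
blue=lambda h,s,v:(h>100)&(h<125)&(s>120)&(v>60)
red=lambda h,s,v:((h<8)|(h>172))&(s>130)&(v>60)
green=lambda h,s,v:(h>45)&(h<80)&(s>120)&(v>40)
def rect(c,f,box,z,name):
    m=mask(c,f,box);v,u=np.nonzero(m);P=np.array([atz(c,a,b,z)[:2] for a,b in zip(u,v)]).astype(np.float32)
    print(name,m.sum(),[np.round(x,4) for x in cv2.minAreaRect(P)]);return m
rect(T,blue,(140,195,215,235),.092,'bar top')
rect(S,blue,(265,270,325,335),.085,'bar side')
rect(T,red,(250,175,350,270),.08,'redbin T');rect(T,green,(245,95,340,185),.08,'greenbin T')
rect(T,red,(415,180,480,250),.051,'glass T')
rect(S,red,(330,140,390,180),.051,'glass S')
for n,z in(('rack',.038),('scanner',.051)):
    for s in silhouettes('top',n)[:1]:
        v,u=np.nonzero(s['pixels']);P=np.array([atz(T,a,b,z)[:2] for a,b in zip(u,v)]).astype(np.float32);print(n,[np.round(x,3) for x in cv2.minAreaRect(P)])
a=cv2.resize(T['frame'][165:285,140:260],(400,400),interpolation=cv2.INTER_CUBIC)
b=cv2.resize(S['frame'][260:380,235:355],(400,400),interpolation=cv2.INTER_CUBIC)
cv2.imwrite('pics/crop.png',np.hstack([a,b])[...,::-1])
E
```

```text
bar top 260 [array([0.5052, 0.3454]), array([0.1001, 0.0139]), np.float64(78.5978)]
bar side 421 [array([0.5054, 0.3357]), array([0.1025, 0.0185]), np.float64(79.7046)]
redbin T 4956 [array([0.4777, 0.0628]), array([0.1585, 0.1669]), np.float64(0.3421)]
greenbin T 4252 [array([0.6638, 0.0718]), array([0.1576, 0.1652]), np.float64(3.6867)]
glass T 1321 [array([ 0.4825, -0.2922]), array([0.1067, 0.0761]), np.float64(12.5115)]
glass S 428 [array([ 0.483 , -0.2914]), array([0.1084, 0.0844]), np.float64(11.183)]
rack [array([ 0.537, -0.113]), array([0.088, 0.293]), np.float64(89.437)]
scanner [array([ 0.482, -0.287]), array([0.152, 0.135]), np.float64(12.321)]
```

View pics/crop.png

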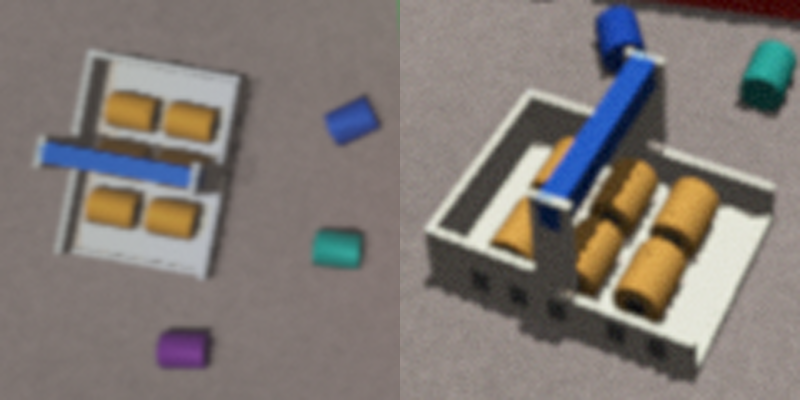

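The crop confirms it: a white tray with a blue bar from about (40,152) to (195,178) and six brass rollers, its mouth at the lower right of the side view, towards the robot. The coloured rollers lie outside it. The bar centre is about (0.505, 0.344), tray yaw about -11°. The sizes fit: the bar shows 100 by 14 mm and the glass 107 by 76 mm.

```bash
cat > plan.py <<'E'
from h import *
from scipy.spatial.transform import Rotation as Ro, Slerp
def pose(o): return np.array(o['tool_pos']),Ro.from_euler('xyz',o['tool_rot'],degrees=True)
def target(yaw,tilt=0): # tilt: turn about own tool x
    return Ro.from_euler('xyz',[180,0,yaw],degrees=True)*Ro.from_rotvec([np.radians(tilt),0,0])
def plan(p0,R0,p1,R1,n,w,polar=False,piv=0.0,k=12):
    # piv: the point that is interpolated lies piv behind the TCP; p1 refers to that point
    sl=Slerp([0,1],Ro.concatenate([R0,R1]));q0=p0-R0.apply([0,0,piv]);P=[];
    pol=lambda p:np.array([np.hypot(p[0],p[1]),np.arctan2(p[1],p[0]),p[2]])
    for s in np.linspace(0,1,n+1):
        if polar: r,a,z=pol(q0)+(pol(p1)-pol(q0))*s;q=np.array([r*np.cos(a),r*np.sin(a),z])
        else: q=q0+(np.array(p1)-q0)*s
        P.append((q+sl(s).apply([0,0,piv]),sl(s)))
    rows=[]
    p,R=P[0]
    for pn,Rn in P[1:]:
        sh=np.round(R.inv().apply(pn-p),3);tu=np.round((R.inv()*Rn).as_rotvec(),3)
        rows.append((sh+0).tolist()+(tu+0).tolist()+[w]);p=p+R.apply(sh);R=R*Ro.from_rotvec(tu)
    for i in range(0,n,k): print(str(rows[i:i+k]).replace('-0.0,','0,').replace('0.0,','0,').replace(' ',''))
E
python3 - <<'E'
from plan import *
p,R=pose(get_obs())
plan(p,R,np.array([.505,.344,.21]),target(79),26,.087,polar=True)
E
```

```text
[[0.044,-0.003,0,0,0,-0.038,0.087],[0.044,-0.004,0.001,0,0,-0.038,0.087],[0.044,-0.006,0,0,0,-0.038,0.087],[0.044,-0.007,0.001,0,0,-0.038,0.087],[0.043,-0.008,0,0,0,-0.037,0.087],[0.042,-0.01,0.001,0,0,-0.038,0.087],[0.043,-0.011,0,0,0,-0.038,0.087],[0.042,-0.012,0.001,0,0,-0.038,0.087],[0.041,-0.013,0,0,0,-0.038,0.087],[0.041,-0.015,0.001,0,0,-0.038,0.087],[0.04,-0.015,0,0,0,-0.038,0.087],[0.04,-0.017,0.001,0,0,-0.038,0.087]]
[[0.039,-0.018,0,0,0,-0.038,0.087],[0.039,-0.02,0.001,0,0,-0.037,0.087],[0.038,-0.02,0,0,0,-0.038,0.087],[0.037,-0.022,0.001,0,0,-0.038,0.087],[0.036,-0.022,0,0,0,-0.038,0.087],[0.035,-0.024,0.001,0,0,-0.038,0.087],[0.035,-0.024,0,0,0,-0.038,0.087],[0.034,-0.026,0.001,0,0,-0.038,0.087],[0.033,-0.026,0,0,0,-0.038,0.087],[0.032,-0.028,0.001,0,0,-0.037,0.087],[0.031,-0.028,0,0,0,-0.038,0.087],[0.03,-0.029,0.001,0,0,-0.038,0.087]]
[[0.029,-0.03,0,0,0,-0.038,0.087],[0.029,-0.031,0,0,0,-0.038,0.087]]
```

{"name": "play_rows", "arguments": {
  "steps": [
    [[0.044,-0.003,0,0,0,-0.038,0.087],[0.044,-0.004,0.001,0,0,-0.038,0.087],[0.044,-0.006,0,0,0,-0.038,0.087],[0.044,-0.007,0.001,0,0,-0.038,0.087],[0.043,-0.008,0,0,0,-0.037,0.087],[0.042,-0.01,0.001,0,0,-0.038,0.087],[0.043,-0.011,0,0,0,-0.038,0.087],[0.042,-0.012,0.001,0,0,-0.038,0.087],[0.041,-0.013,0,0,0,-0.038,0.087],[0.041,-0.015,0.001,0,0,-0.038,0.087],[0.04,-0.015,0,0,0,-0.038,0.087],[0.04,-0.017,0.001,0,0,-0.038,0.087]]
  ],
  "force": 50
}}

```text
time_s: 2.4
tool_pos: [0.593, -0.2204, 0.2167]
tool_rot: [180.0, -0.0, 48.7]
force: [1.9, 0.2, 0.8]
grip_width: 0.0873
grasp_force: 0.0
```

{"name": "play_rows", "arguments": {
  "steps": [
    [[0.039,-0.018,0,0,0,-0.038,0.087],[0.039,-0.02,0.001,0,0,-0.037,0.087],[0.038,-0.02,0,0,0,-0.038,0.087],[0.037,-0.022,0.001,0,0,-0.038,0.087],[0.036,-0.022,0,0,0,-0.038,0.087],[0.035,-0.024,0.001,0,0,-0.038,0.087],[0.035,-0.024,0,0,0,-0.038,0.087],[0.034,-0.026,0.001,0,0,-0.038,0.087],[0.033,-0.026,0,0,0,-0.038,0.087],[0.032,-0.028,0.001,0,0,-0.037,0.087],[0.031,-0.028,0,0,0,-0.038,0.087],[0.03,-0.029,0.001,0,0,-0.038,0.087]]
  ]
}}

```text
time_s: 3.6
tool_pos: [0.5495, 0.2747, 0.2107]
tool_rot: [180.0, -0.0, 74.7]
force: [0.4, 1.1, -0.0]
grip_width: 0.087
grasp_force: 0.0
```

{"name": "play_rows", "arguments": {
  "steps": [
    [[0.029,-0.03,0,0,0,-0.038,0.087],[0.029,-0.031,0,0,0,-0.038,0.087],[0,0,0,0,0,0,0.087],[0,0,0,0,0,0,0.087]]
  ]
}}

```text
time_s: 4.0
tool_pos: [0.5043, 0.3454, 0.2107]
tool_rot: [180.0, 0.0, 79.2]
force: [1.2, -0.9, -0.6]
grip_width: 0.0867
grasp_force: 0.0
```

{"name": "play_rows", "arguments": {
  "steps": [
    [[0,0,0.02,0,0,0,0.087],[0,0,0.02,0,0,0,0.087],[0,0,0.02,0,0,0,0.087],[0,0,0.02,0,0,0,0.087],[0,0,0.015,0,0,0,0.087],[0,0,0.01,0,0,0,0.087],[0,0,0,0,0,0,0.087]]
  ]
}}

```text
time_s: 4.7
tool_pos: [0.505, 0.343, 0.104]
tool_rot: [-179.9, 0.1, 78.9]
force: [0.2, -0.1, -1.0]
grip_width: 0.087
grasp_force: 0.0
```

```bash
python3 - <<'E'
from h import *
S=read_camera('side');T=read_camera('top')
a=cv2.resize(T['frame'][165:285,120:240],(400,400),interpolation=cv2.INTER_CUBIC)
b=cv2.resize(S['frame'][240:360,235:355],(400,400),interpolation=cv2.INTER_CUBIC)
cv2.imwrite('pics/crop2.png',np.hstack([a,b])[...,::-1])
E
```

```text
(no output)
```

View pics/crop2.png

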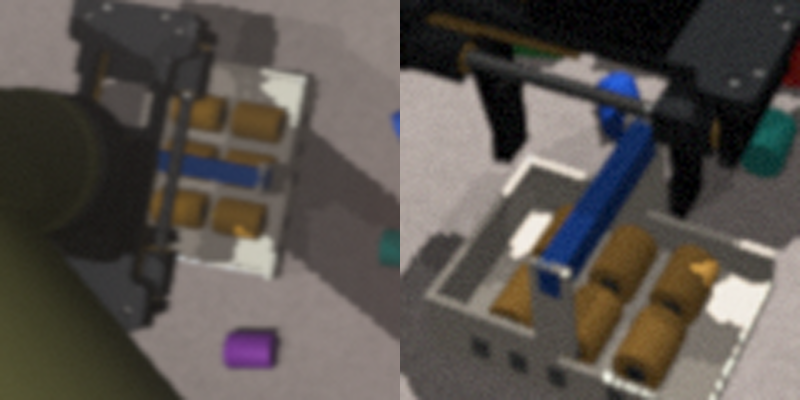

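The side crop shows the open fingers at (505,150) and (685,205) straddling the bar, which runs from (545,270) to (650,130). I'll go down and close.

{"name": "play_rows", "arguments": {
  "steps": [
    [[0,0,0.015,0,0,0,0.087],[0,0,0.015,0,0,0,0.087],[0,0,0.008,0,0,0,0.087],[0,0,0,0,0,0,0.087],[0,0,0,0,0,0,0.04],[0,0,0,0,0,0,0.02],[0,0,0,0,0,0,0.0],[0,0,0,0,0,0,0.0],[0,0,0,0,0,0,0.0],[0,0,0,0,0,0,0.0],[0,0,0,0,0,0,0.0],[0,0,0,0,0,0,0.0]]
  ],
  "force": 50
}}

```text
time_s: 6.0
tool_pos: [0.5051, 0.3443, 0.0675]
tool_rot: [180.0, 0.0, 79.0]
force: [0.0, -0.4, -0.3]
grip_width: 0.0312
grasp_force: 0.0
```

{"name": "play_rows", "arguments": {
  "steps": [
    [[0,0,0,0,0,0,0.0],[0,0,0,0,0,0,0.0],[0,0,-0.005,0,0,0,0],[0,0,-0.01,0,0,0,0],[0,0,-0.015,0,0,0,0],[0,0,-0.02,0,0,0,0],[0,0,-0.02,0,0,0,0],[0,0,-0.02,0,0,0,0],[0,0,-0.02,0,0,0,0],[0,0,-0.015,0,0,0,0],[0,0,-0.005,0,0,0,0],[0,0,0,0,0,0,0]]
  ]
}}

```text
time_s: 7.2
tool_pos: [0.5054, 0.3446, 0.1984]
tool_rot: [179.9, -0.0, 79.0]
force: [0.2, -0.2, -4.5]
grip_width: 0.0139
grasp_force: 50.0
```

```bash
python3 - <<'E'
from plan import *
S=read_camera('side');save(S,'lift.png');p,R=pose(get_obs());print(p,get_obs()['qpos'].round(1))
plan(p,R,np.array([.478,.100,.190]),target(179),24,0)
E
```

```text
[0.50501498 0.34415202 0.19732818] [ -2.7  19.1 -42.1  89.8  13.1  76.1 -57.4]
[[-0.01,0.001,0,0,0,-0.073,0],[-0.01,0,0.001,0,0,-0.072,0],[-0.011,-0.001,0,0,0,-0.073,0],[-0.01,-0.001,0,0,0,-0.073,0],[-0.01,-0.002,0.001,0,0,-0.073,0],[-0.01,-0.003,0,0,0,-0.072,0],[-0.009,-0.004,0,0,0,-0.073,0],[-0.01,-0.004,0,0,0,-0.073,0],[-0.009,-0.005,0.001,0,0,-0.073,0],[-0.008,-0.005,0,0,0,-0.072,0],[-0.008,-0.006,0,0,0,-0.073,0],[-0.008,-0.007,0.001,0,0,-0.073,0]]
[[-0.007,-0.007,0,0,0,-0.072,0],[-0.007,-0.008,0,0,0,-0.073,0],[-0.006,-0.008,0.001,0,0,-0.073,0],[-0.005,-0.009,0,0,0,-0.073,0],[-0.005,-0.009,0,0,0,-0.072,0],[-0.004,-0.01,0.001,0,0,-0.073,0],[-0.004,-0.009,0,0,0,-0.073,0],[-0.002,-0.01,0,0,0,-0.072,0],[-0.002,-0.01,0,0,0,-0.073,0],[-0.002,-0.01,0.001,0,0,-0.073,0],[0,-0.01,0,0,0,-0.073,0],[0,-0.011,0,0,0,-0.072,0]]
```

View pics/lift.png

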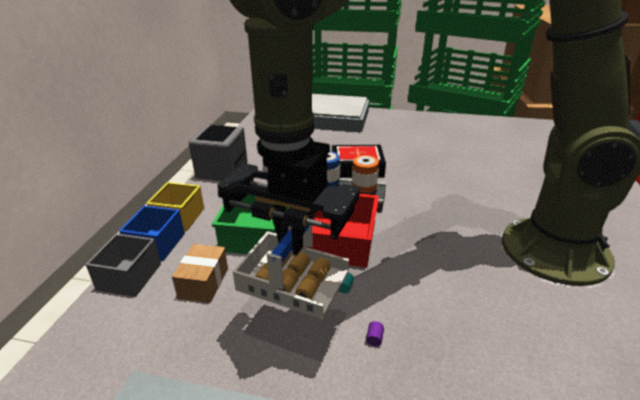

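The picture shows the tray lifted level at (293,272), with the brass rollers still in it. I'll carry it over the red bin, turning the mouth to -y.

{"name": "play_rows", "arguments": {
  "steps": [
    [[-0.01,0.001,0,0,0,-0.073,0],[-0.01,0,0.001,0,0,-0.072,0],[-0.011,-0.001,0,0,0,-0.073,0],[-0.01,-0.001,0,0,0,-0.073,0],[-0.01,-0.002,0.001,0,0,-0.073,0],[-0.01,-0.003,0,0,0,-0.072,0],[-0.009,-0.004,0,0,0,-0.073,0],[-0.01,-0.004,0,0,0,-0.073,0],[-0.009,-0.005,0.001,0,0,-0.073,0],[-0.008,-0.005,0,0,0,-0.072,0],[-0.008,-0.006,0,0,0,-0.073,0],[-0.008,-0.007,0.001,0,0,-0.073,0]]
  ]
}}

```text
time_s: 8.45
tool_pos: [0.491, 0.2217, 0.1923]
tool_rot: [-179.9, -0.0, 129.2]
force: [0.2, -0.3, -3.7]
grip_width: 0.0134
grasp_force: 50.0
```

{"name": "play_rows", "arguments": {
  "steps": [
    [[-0.007,-0.007,0,0,0,-0.072,0],[-0.007,-0.008,0,0,0,-0.073,0],[-0.006,-0.008,0.001,0,0,-0.073,0],[-0.005,-0.009,0,0,0,-0.073,0],[-0.005,-0.009,0,0,0,-0.072,0],[-0.004,-0.01,0.001,0,0,-0.073,0],[-0.004,-0.009,0,0,0,-0.073,0],[-0.002,-0.01,0,0,0,-0.072,0],[-0.002,-0.01,0,0,0,-0.073,0],[-0.002,-0.01,0.001,0,0,-0.073,0],[0,-0.01,0,0,0,-0.073,0],[0,-0.011,0,0,0,-0.072,0]]
  ]
}}

```text
time_s: 9.65
tool_pos: [0.4771, 0.0995, 0.1893]
tool_rot: [-180.0, -0.1, 179.2]
force: [0.7, 0.1, -3.7]
grip_width: 0.0134
grasp_force: 50.0
```

```bash
python3 - <<'E'
from plan import *
o=get_obs();p,R=pose(o);print(p,o['tool_rot'],o['qpos'].round(1))
# grip point to y=.063+.03, z .205, tilt 64
plan(p,R,np.array([.478,.095,.205]),target(180,-62),32,0,piv=.019)
E
```

```text
[0.47707413 0.09947378 0.18931152] [-1.79990334e+02 -1.31982288e-01  1.79178226e+02] [ 30.6   1.9 -45.8 106.7   1.4  72.1  73.6]
[[0,0.001,0,-0.034,0,0,0],[0,0,0,-0.034,0,-0.001,0],[0,0,0,-0.033,0.001,0,0],[0,0.001,0,-0.034,0,-0.001,0],[0,0,0,-0.034,0,0,0],[0,0.001,0,-0.034,0,-0.001,0],[0,0,0.001,-0.034,0,0,0],[0,0.001,0,-0.034,0,-0.001,0],[0,0,0,-0.033,0.001,0,0],[0,0.001,0,-0.034,0,0,0],[0,0,0,-0.034,0,-0.001,0],[0,0.001,0,-0.034,0,0,0]]
[[0,0,0,-0.034,0,-0.001,0],[0,0.001,0,-0.033,0,0,0],[0,0,0,-0.034,0.001,-0.001,0],[0,0.001,0,-0.034,0,0,0],[0,0,0,-0.034,0,-0.001,0],[0,0.001,0,-0.034,0,0,0],[0,0,0,-0.034,0,0,0],[-0.001,0.001,0,-0.033,0.001,-0.001,0],[0,0,0,-0.034,0,0,0],[0,0.001,0,-0.034,0,-0.001,0],[0,0,0,-0.034,0,0,0],[0,0.001,0,-0.034,0,-0.001,0]]
[[0,0,0,-0.033,0,0,0],[0,0,0,-0.034,0.001,0,0],[0,0.001,0,-0.034,0,-0.001,0],[0,0,0,-0.034,0,0,0],[0,0.001,0,-0.034,0,-0.001,0],[0,0,-0.001,-0.034,0,0,0],[0,0.001,0,-0.033,0.001,-0.001,0],[0,0,0,-0.034,0,0,0]]
```

{"name": "play_rows", "arguments": {
  "steps": [
    [[0,0.001,0,-0.034,0,0,0],[0,0,0,-0.034,0,0,0],[0,0,0,-0.034,0,0,0],[0,0.001,0,-0.034,0,-0.001,0],[0,0,0,-0.034,0,0,0],[0,0.001,0,-0.034,0,-0.001,0],[0,0,0.001,-0.034,0,0,0],[0,0.001,0,-0.034,0,-0.001,0],[0,0,0,-0.034,0,0,0],[0,0.001,0,-0.034,0,0,0],[0,0,0,-0.034,0,-0.001,0],[0,0.001,0,-0.034,0,0,0]]
  ]
}}

```text
time_s: 10.85
tool_pos: [0.4774, 0.1055, 0.1895]
tool_rot: [156.6, -0.0, 179.2]
force: [0.1, 0.2, -3.8]
grip_width: 0.0138
grasp_force: 50.0
```

```bash
python3 - <<'E'
from plan import *
o=get_obs();S=read_camera('side');T=read_camera('top');print(o['tool_pos'],o['tool_rot'],o['qpos'].round(1))
a=cv2.resize(T['frame'][135:285,210:360],(400,400),interpolation=cv2.INTER_CUBIC)
b=cv2.resize(S['frame'][150:300,260:410],(400,400),interpolation=cv2.INTER_CUBIC)
cv2.imwrite('pics/tip1.png',np.hstack([a,b])[...,::-1])
E
```

```text
[0.4773592  0.10548239 0.18950019] [ 1.56610818e+02 -4.68656081e-02  1.79225234e+02] [ 39.8   1.4 -38.2 110.5 -23.9  70.5  99.3]
```

View pics/tip1.png

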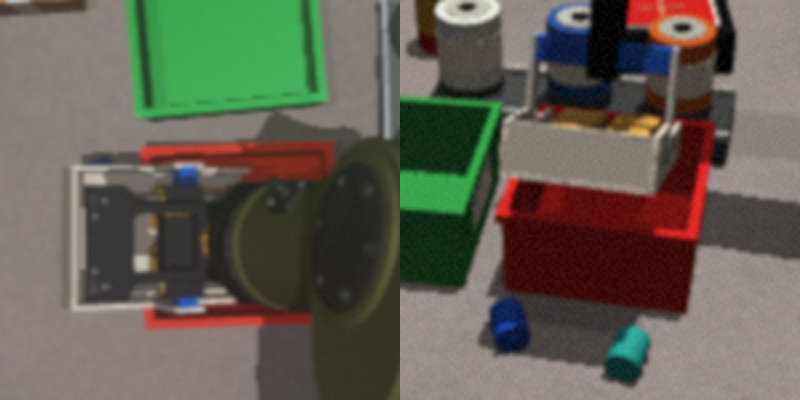

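The crop shows the tray, tilted 23°, over the red bin's +y half, centred across it, with the mouth over the bin and the rollers still in. I'll continue.

{"name": "play_rows", "arguments": {
  "steps": [
    [[0,0,0,-0.034,0,0,0],[0,0.001,0,-0.034,0,0,0],[0,0,0,-0.034,0,-0.001,0],[0,0.001,0,-0.034,0,0,0],[0,0,0,-0.034,0,-0.001,0],[0,0.001,0,-0.034,0,0,0],[0,0,0,-0.034,0,0,0],[0,0,0,-0.034,0,0,0],[0,0,0,-0.034,0,0,0],[0,0.001,0,-0.034,0,0,0],[0,0,0,-0.034,0,0,0],[0,0.001,0,-0.034,0,0,0]]
  ]
}}

```text
time_s: 12.15
tool_pos: [0.4784, 0.1098, 0.1935]
tool_rot: [133.1, 0.1, 179.3]
force: [-0.6, -0.2, -2.2]
grip_width: 0.0135
grasp_force: 50.0
```

{"name": "play_rows", "arguments": {
  "steps": [
    [[0,0,0,-0.034,0,0,0],[0,0,0,-0.034,0,0,0],[0,0.001,0,-0.034,0,0,0],[0,0,0,-0.034,0,0,0],[0,0.001,0,-0.034,0,0,0],[0,0,0,-0.034,0,0,0],[0,0.001,0,-0.034,0,0,0],[0,0,0,-0.034,0,0,0],[0,0,0,0,0,0,0],[0,0,0,0,0,0,0],[0,0,0,0,0,0,0],[0,0,0,0,0,0,0]]
  ]
}}

```text
time_s: 13.35
tool_pos: [0.4784, 0.1119, 0.1963]
tool_rot: [117.7, 0.2, 179.3]
force: [0.3, -1.1, -2.0]
grip_width: 0.0135
grasp_force: 50.0
```

```bash
python3 - <<'E'
from plan import *
o=get_obs();S=read_camera('side');T=read_camera('top');print(o['tool_pos'],o['tool_rot'],o['qpos'].round(1),o['force'])
a=cv2.resize(T['frame'][135:285,210:360],(400,400),interpolation=cv2.INTER_CUBIC)
b=cv2.resize(S['frame'][150:300,260:410],(400,400),interpolation=cv2.INTER_CUBIC)
cv2.imwrite('pics/tip2.png',np.hstack([a,b])[...,::-1])
E
```

```text
[0.47838493 0.11193008 0.19626833] [1.17700144e+02 1.50827192e-01 1.79329143e+02] [ 50.9  19.2 -33.2 113.3 -48.9  80.2 129. ] [ 0.33975376 -1.0822595  -2.01307984]
```

View pics/tip2.png

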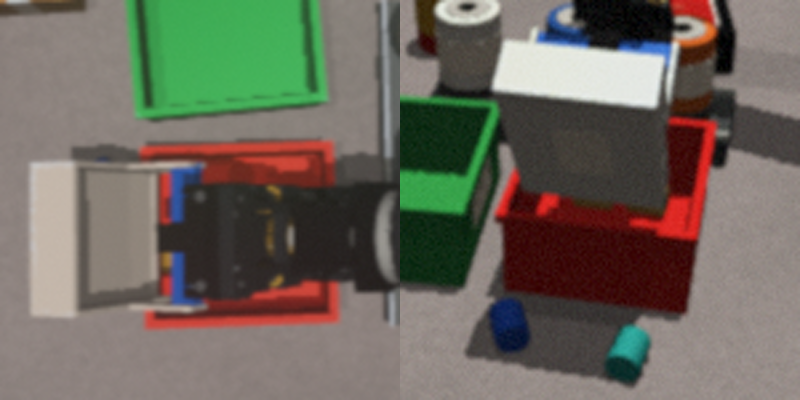

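The top crop shows the tray empty, and the tool's load dropped 1.8 N, which matches six rollers. I'll level and raise it.

```bash
python3 - <<'E'
from plan import *
p,R=pose(get_obs())
plan(p,R,np.array([.478,.13,.27]),target(179,0),24,0,piv=.019)
E
```

```text
[[0,0.002,0,0.045,0,0,0],[0,0.002,0,0.046,0,0.001,0],[0,0.003,0,0.045,0,0,0],[0,0.002,-0.001,0.045,0,0,0],[0,0.002,0,0.046,0,0,0],[0,0.002,-0.001,0.045,0,0.001,0],[0,0.002,-0.001,0.045,0,0,0],[0,0.002,-0.001,0.045,0,0,0],[0,0.002,-0.001,0.046,0,0,0],[0,0.002,-0.001,0.045,0,0.001,0],[0,0.002,-0.001,0.045,0,0,0],[0,0.002,-0.002,0.046,0,0,0]]
[[0,0.002,-0.002,0.045,0,0.001,0],[0,0.002,-0.001,0.045,0,0,0],[0,0.001,-0.002,0.046,0,0,0],[0,0.002,-0.002,0.045,-0.001,0.001,0],[0,0.001,-0.002,0.045,0,0,0],[0,0.002,-0.002,0.045,0,0,0],[0,0.001,-0.002,0.046,0,0,0],[0,0.001,-0.003,0.045,0,0.001,0],[0,0.001,-0.002,0.045,0,0,0],[0,0.001,-0.003,0.046,0,0,0],[0.001,0.001,-0.002,0.045,0,0,0],[0,0.001,-0.003,0.045,0,0.001,0]]
```

{"name": "play_rows", "arguments": {
  "steps": [
    [[0,0.002,0,0.045,0,0,0],[0,0.002,0,0.046,0,0.001,0],[0,0.003,0,0.045,0,0,0],[0,0.002,-0.001,0.045,0,0,0],[0,0.002,0,0.046,0,0,0],[0,0.002,-0.001,0.045,0,0.001,0],[0,0.002,-0.001,0.045,0,0,0],[0,0.002,-0.001,0.045,0,0,0],[0,0.002,-0.001,0.046,0,0,0],[0,0.002,-0.001,0.045,0,0.001,0],[0,0.002,-0.001,0.045,0,0,0],[0,0.002,-0.002,0.046,0,0,0]]
  ]
}}

```text
time_s: 14.65
tool_pos: [0.4777, 0.1227, 0.2212]
tool_rot: [148.9, -0.1, 179.2]
force: [-0.4, 0.1, -2.1]
grip_width: 0.0136
grasp_force: 50.0
```

{"name": "play_rows", "arguments": {
  "steps": [
    [[0,0.002,-0.002,0.045,0,0.001,0],[0,0.002,-0.001,0.045,0,0,0],[0,0.001,-0.002,0.046,0,0,0],[0,0.002,-0.002,0.045,-0.001,0.001,0],[0,0.001,-0.002,0.045,0,0,0],[0,0.002,-0.002,0.045,0,0,0],[0,0.001,-0.002,0.046,0,0,0],[0,0.001,-0.003,0.045,0,0.001,0],[0,0.001,-0.002,0.045,0,0,0],[0,0.001,-0.003,0.046,0,0,0],[0.001,0.001,-0.002,0.045,0,0,0],[0,0.001,-0.003,0.045,0,0.001,0]]
  ]
}}

```text
time_s: 15.85
tool_pos: [0.4765, 0.1309, 0.2511]
tool_rot: [-180.0, -0.1, 179.0]
force: [-0.2, 0.2, -2.9]
grip_width: 0.0137
grasp_force: 50.0
```

```bash
python3 - <<'E'
from plan import *
o=get_obs();p,R=pose(o);print(p,o['tool_rot'],o['qpos'].round(1),o['force'])
S=read_camera('side');T=read_camera('top')
a=cv2.resize(T['frame'][150:300,220:370],(400,400),interpolation=cv2.INTER_CUBIC)
b=cv2.resize(S['frame'][150:300,260:410],(400,400),interpolation=cv2.INTER_CUBIC)
cv2.imwrite('pics/emptied.png',np.hstack([a,b])[...,::-1])
plan(p,R,np.array([.482,-.290,.255]),target(102),36,0)
E
```

```text
[0.47645187 0.13092802 0.25108485] [-1.79961859e+02 -1.14700330e-01  1.78969205e+02] [ 30.8   0.4 -48.9 100.7   0.3  79.2  70.8] [-0.19854525  0.15603506 -2.88420073]
[[0,-0.012,0,0,0,0.037,0],[-0.001,-0.011,0,0,0,0.038,0],[-0.001,-0.012,0,0,0,0.037,0],[-0.002,-0.012,0,0,0,0.037,0],[-0.002,-0.011,-0.001,0,0,0.038,0],[-0.003,-0.011,0,0,0,0.037,0],[-0.003,-0.012,0,0,0,0.037,0],[-0.003,-0.011,0,0,0,0.038,0],[-0.004,-0.011,0,-0.001,0,0.037,0],[-0.004,-0.011,0,0,0,0.037,0],[-0.005,-0.011,0,0,0,0.037,0],[-0.005,-0.01,0,0,0,0.038,0]]
[[-0.005,-0.011,0,0,0,0.037,0],[-0.006,-0.01,0,0,0,0.037,0],[-0.006,-0.01,-0.001,0,-0.001,0.038,0],[-0.006,-0.01,0,0,0,0.037,0],[-0.007,-0.009,0,0,0,0.037,0],[-0.007,-0.009,0,0,0,0.038,0],[-0.008,-0.009,0,0,0,0.037,0],[-0.008,-0.009,0,0,0,0.037,0],[-0.008,-0.008,0,0,0,0.038,0],[-0.009,-0.008,0,0,0,0.037,0],[-0.008,-0.008,0,0,0,0.037,0],[-0.009,-0.007,-0.001,0,0,0.038,0]]
[[-0.01,-0.007,0,0,0,0.037,0],[-0.009,-0.007,0,0,0,0.037,0],[-0.01,-0.006,0,0,0,0.038,0],[-0.01,-0.006,0,0,0,0.037,0],[-0.011,-0.006,0,-0.001,0,0.037,0],[-0.01,-0.005,0,0,0,0.037,0],[-0.011,-0.004,0,0,0,0.038,0],[-0.011,-0.005,0,0,0,0.037,0],[-0.011,-0.004,-0.001,0,0,0.037,0],[-0.011,-0.003,0,0,0,0.038,0],[-0.011,-0.004,0,0,0,0.037,0],[-0.011,-0.002,0,0,0,0.037,0]]
```

View pics/emptied.png

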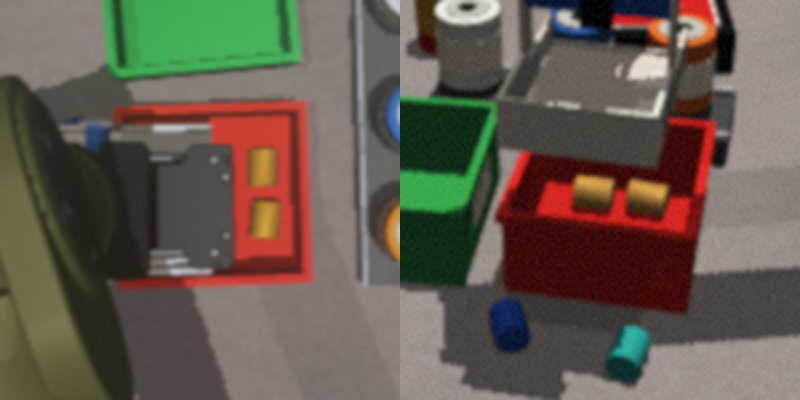

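The pictures show the tray empty. Two brass rollers are visible in the bin (top crop (263,168), (265,218)) and the others are hidden by the gripper, so I'll count them once it is clear. Now I carry the tray over the rack.

{"name": "play_rows", "arguments": {
  "steps": [
    [[0,-0.012,0,0,0,0.037,0],[-0.001,-0.011,0,0,0,0.038,0],[-0.001,-0.012,0,0,0,0.037,0],[-0.002,-0.012,0,0,0,0.037,0],[-0.002,-0.011,-0.001,0,0,0.038,0],[-0.003,-0.011,0,0,0,0.037,0],[-0.003,-0.012,0,0,0,0.037,0],[-0.003,-0.011,0,0,0,0.038,0],[-0.004,-0.011,0,0,0,0.037,0],[-0.004,-0.011,0,0,0,0.037,0],[-0.005,-0.011,0,0,0,0.037,0],[-0.005,-0.01,0,0,0,0.038,0]]
  ]
}}

```text
time_s: 17.15
tool_pos: [0.4799, -0.011, 0.2518]
tool_rot: [180.0, -0.0, 153.1]
force: [-0.3, -0.4, -1.3]
grip_width: 0.0133
grasp_force: 50.0
```

{"name": "play_rows", "arguments": {
  "steps": [
    [[-0.005,-0.011,0,0,0,0.037,0],[-0.006,-0.01,0,0,0,0.037,0],[-0.006,-0.01,-0.001,0,0,0.038,0],[-0.006,-0.01,0,0,0,0.037,0],[-0.007,-0.009,0,0,0,0.037,0],[-0.007,-0.009,0,0,0,0.038,0],[-0.008,-0.009,0,0,0,0.037,0],[-0.008,-0.009,0,0,0,0.037,0],[-0.008,-0.008,0,0,0,0.038,0],[-0.009,-0.008,0,0,0,0.037,0],[-0.008,-0.008,0,0,0,0.037,0],[-0.009,-0.007,-0.001,0,0,0.038,0]]
  ]
}}

```text
time_s: 18.35
tool_pos: [0.4807, -0.1508, 0.2536]
tool_rot: [-180.0, -0.1, 127.4]
force: [0.1, -0.5, -2.2]
grip_width: 0.0139
grasp_force: 50.0
```

{"name": "play_rows", "arguments": {
  "steps": [
    [[-0.01,-0.007,0,0,0,0.037,0],[-0.009,-0.007,0,0,0,0.037,0],[-0.01,-0.006,0,0,0,0.038,0],[-0.01,-0.006,0,0,0,0.037,0],[-0.011,-0.006,0,0,0,0.037,0],[-0.01,-0.005,0,0,0,0.037,0],[-0.011,-0.004,0,0,0,0.038,0],[-0.011,-0.005,0,0,0,0.037,0],[-0.011,-0.004,-0.001,0,0,0.037,0],[-0.011,-0.003,0,0,0,0.038,0],[-0.011,-0.004,0,0,0,0.037,0],[-0.011,-0.002,0,0,0,0.037,0]]
  ]
}}

```text
time_s: 19.55
tool_pos: [0.4829, -0.2913, 0.2546]
tool_rot: [-180.0, -0.1, 101.8]
force: [0.2, -0.2, -2.2]
grip_width: 0.0137
grasp_force: 50.0
```

```bash
python3 - <<'E'
from plan import *
o=get_obs();p,R=pose(o);print(p,o['tool_rot'],o['qpos'].round(1),o['force'])
S=read_camera('side');T=read_camera('top')
a=cv2.resize(T['frame'][120:280,240:490],(800,512))[:300]*0+0 if 0 else cv2.resize(T['frame'][130:280,245:485],(480,300),interpolation=cv2.INTER_CUBIC)
b=cv2.resize(S['frame'][70:270,260:410],(320,300*320//320),interpolation=cv2.INTER_CUBIC)
cv2.imwrite('pics/over.png',np.hstack([a,b])[...,::-1])
for z in (.057,):
  h=cv2.cvtColor(T['frame'],cv2.COLOR_RGB2HSV).astype(int);m=((h[...,0]>10)&(h[...,0]<28)&(h[...,1]>110)).astype(np.uint8);m[:185]=0;m[262:]=0;m[:,:258]=0;m[:,345:]=0
  n,L,st,ce=cv2.connectedComponentsWithStats(m);print([(st[i,4],ce[i].round(),atz(T,*ce[i],.018).round(3)) for i in range(1,n) if st[i,4]>8])
E
```

```text
[ 0.48290803 -0.29125311  0.25459794] [-1.79971638e+02 -5.23082032e-02  1.01812934e+02] [ 51.8   8.7 -26.   92.1   3.8  80.2  37.2] [ 0.24012081 -0.21475306 -2.1786156 ]
[(np.int32(153), array([318., 212.]), array([0.5  , 0.019, 0.018])), (np.int32(630), array([284., 223.]), array([0.475, 0.104, 0.018])), (np.int32(153), array([319., 232.]), array([0.451, 0.017, 0.018]))]
```

View pics/over.png

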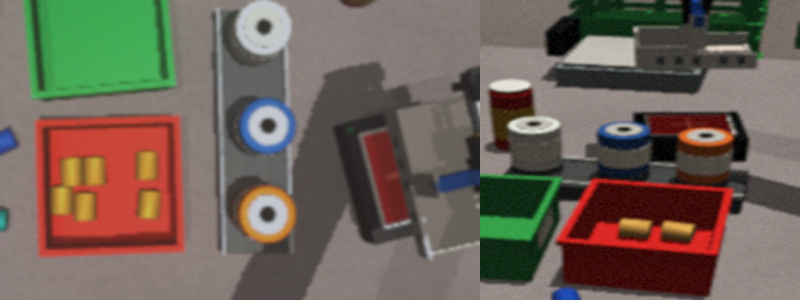

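Six brass rollers lie in the red bin, four at the left (75,170)-(85,205) and two at (148,165) and (149,203). The tray is over the scanner, higher up. I'll lower it part way and check its centre.

{"name": "play_rows", "arguments": {
  "steps": [
    [[0,0,0.02,0,0,0,0],[0,0,0.02,0,0,0,0],[0,0,0.02,0,0,0,0],[0,0,0.015,0,0,0,0],[0,0,0.01,0,0,0,0],[0,0,0.005,0,0,0,0],[0,0,0,0,0,0,0],[0,0,0,0,0,0,0]]
  ]
}}

```text
time_s: 20.45
tool_pos: [0.4835, -0.2903, 0.1654]
tool_rot: [180.0, -0.0, 102.0]
force: [0.5, 0.8, -1.4]
grip_width: 0.0138
grasp_force: 50.0
```

```bash
python3 - <<'E'
from plan import *
o=get_obs();p,R=pose(o);print(p,o['tool_rot'])
S=read_camera('side');T=read_camera('top')
y=np.radians(o['tool_rot'][2]);ty=np.array([np.cos(y),np.sin(y),0]);tx=np.array([np.sin(y),-np.cos(y),0])
base=p-np.array([0,0,.0675]) # expected tray underside
out=[]
for c in(T,S):
  f=c['frame'].copy()
  for X in(-1,1):
    for s in(-1,1):
      for z in (0,.04 if X>0 else .028,):
        q=proj(c,base+tx*.075*X+ty*.055*s+[0,0,z]);cv2.circle(f,tuple(int(round(v*16)) for v in q),16,(0,255,0) if z else (255,0,255),-1,shift=4)
  for s in(-1,1):
     q=proj(c,base+ty*.055*s+[0,0,.095]);cv2.circle(f,tuple(int(round(v*16)) for v in q),16,(255,255,0),-1,shift=4)
  u,v=proj(c,base+[0,0,.05]).astype(int);out.append(cv2.resize(f[max(v-60,0):max(v-60,0)+110,u-55:u+55],(400,400),interpolation=cv2.INTER_CUBIC))
cv2.imwrite('pics/chk.png',np.hstack(out)[...,::-1])
E
```

```text
[ 0.48354908 -0.29029681  0.16538158] [ 1.79960609e+02 -9.27459455e-03  1.02003957e+02]
```

View pics/chk.png

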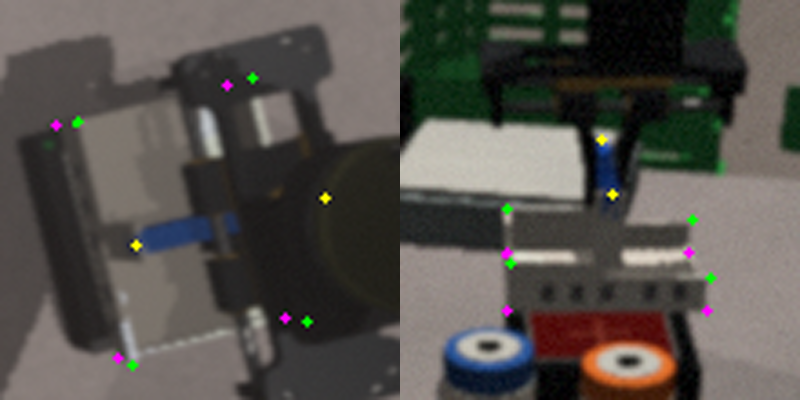

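The predicted corners (green and magenta marks) fall on the tray's edges in both views within about 2 pixels (some 4 mm), and it hangs level. I'll lower it the last 27 mm.

{"name": "play_rows", "arguments": {
  "steps": [
    [[0,0,0.007,0,0,0,0],[0,0,0.007,0,0,0,0],[0,0,0.006,0,0,0,0],[0,0,0.004,0,0,0,0],[0,0,0.003,0,0,0,0],[0,0,0,0,0,0,0],[0,0,0,0,0,0,0],[0,0,0,0,0,0,0],[0,0,0,0,0,0,0],[0,0,0,0,0,0,0]]
  ]
}}

```text
time_s: 21.55
tool_pos: [0.4831, -0.2902, 0.1378]
tool_rot: [180.0, -0.0, 102.0]
force: [0.5, -0.1, -2.1]
grip_width: 0.0139
grasp_force: 50.0
```

```bash
python3 -c "
from h import *
o=get_obs();print(o['tool_pos'],o['tool_rot'],o['force'],o['grasp_force']);print(abs(o['tool_pos'][2]-.139)<.005 and sign_off())"
```

```text
[ 0.48314302 -0.29015788  0.13783258] [ 1.79999380e+02 -3.86905963e-02  1.01998572e+02] [ 0.45999495 -0.13236369 -2.11307457] 49.974194783717394
the job is handed in; nothing more can be done
None
```

I handed the job in at about 21.6 s: all six rollers are in the red bin, and the gripper holds the empty tray level and still about 20 mm above the middle of the scanner glass; the judge's verdict was not shown.

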